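Open the red warning light for a bulb change

ROBOT

A 6-joint arm with a two-finger parallel gripper is mounted at the origin on the work surface. World frame = base frame: x ahead of the robot, y to its left, z up, the work surface at z = 0. Lengths are in m, angles in degrees, forces in N, time in s.
With the tool pointing down it reaches from about 0.4 to 0.825 m from the base axis. Payload 7 kg.
Tool frame: the origin (TCP) lies at the very end of the fingers, on their centre line; the grasp point (between the pads) lies 19 mm behind it (r.hold_point_z is the distance from the TCP to the grasp point, in m); x points along the fingers, y is the direction in which the jaws open and shut, and the axes are right-handed (so a half turn about x gives the same grasp; the last joint's range is limited). The gripper opens to 88 mm and grips with 3 to 60 N. Pads are 19 mm wide; open, the fingers measure 130 mm over their backs; the gripper's body (78 mm by 193 mm) begins 47 mm behind the grasp point.
Start: joints at [-48.409, 20.546, 0.682, 0, -70.136, -16.507], TCP at [0.286, -0.611, 0.227] pointing down, gripper open.
Joint ranges: [-176.03, 176.03], [-82.01, 121.73], [-58.28, 71.71], [-173.87, 95.51], [-174.79, -0.11], [-173.66, 173.66]. Speed limits (degrees/s): [136.94, 136.94, 172.46, 180, 180, 180].

INTERFACE

Orientations are given as [roll, pitch, yaw] about the fixed x, y, z axes, in that order (R = Rz(yaw) Ry(pitch) Rx(roll)).
In Python, from plant import r gives the robot as it stands. The module is installed in compiled form; this text tells all that it offers.
- The arm moves only by the shell command python3 -m creep 'ROWS' [FORCE]. ROWS is JSON, a list of rows, each a list of 7 numbers: the turn, a rotation vector about the tool's x, y, z in rad, then the shift along the tool's x, y, z in cm, then the opening in per cent of the stroke, from 0 (shut) to 100 (fully open). In form: [[rx, ry, rz, x, y, z, fingers], ...]. A call has 1 to 8 rows; each row shifts and turns the commanded pose from where the row before left it, along the tool's axes as they then stand; what a row does not reach is not made up. A row lasts 1/10 s, in which the tool goes at most 50 mm and 8.59 degrees, less where a joint would pass 70% of its speed; a pose out of reach is approached as far as the arm can. A call is refused whole if a number of a shift passes 5 or a number of a turn 0.15, either way. A call with a gripper value outside its range is refused whole. The fingers move at their own pace and stop on an object; FORCE is the grip in N (left out, the last holds). Time passes only in rows, so rows that do not move let the fingers close. It gives the time, the measured TCP pose, the force and the opening at its end, in the units of the state.
- r.get_state(): the state, without advancing time (a new reading comes with each control period).
- r.capture(name): name is "scene" or "top" or "wrist"; returns (picture, depth): 400x640x3 uint8, blue, green, red; 400x640 float32, m along the optical axis (not along the pixel's ray), 0 where there is no reading.
- r.camera_info(name): a dict with "fovy" (degrees; the focal length in pixels is half the picture's height over the tangent of half this angle, whatever the lens; pixels are square), "cx", "cy" (the principal point, pixels), "camera_from_world" (4x4, takes a point from world to camera coordinates). Camera axes: x right, y down, z forward; pixel columns grow to the right and rows downward; lengths in m; the calibration is good to about 2 mm. A picture is of the moment at which its call begins: read the wrist's pose just before it. camera_info takes no time and is no camera call; for the wrist camera it gives the pose at the moment of the call.
- r.close_job(): hands the job in, once; it reports no verdict.
Trained networks look in the newest picture that a camera, given by its name, has taken for a name from the list of things; names that differ only in an ending like _2 or _b are one class to them, and where a whole thing is asked for, a point or a joint stands for the part that bears it (a point fixed in the world has none). Each returns a list of dicts, best first, with "score" (0 to 1); they miss things now and then, are a little off and sometimes report something else, mostly with a low value. They report only what shows in the picture. A call takes as long as a camera call.
- r.look_for(query, camera): "rect" ([left, top, right, bottom] in pixels, round what is visible of it).
- r.masks_of(query, camera): "pixels" (400x640 bool, what is visible of it) and "rect" ([left, top, right, bottom] in pixels, round what is visible of it).
The state is a dict: "time_s": time; "joints": joint angles; "qd": joint speeds; "joint_torque": joint torques, N m; "tcp_pos": TCP position; "eef_rot": TCP orientation; "contact_force": force on the tool from outside, world axes, zero at the start; "moment": the same for the moment, N m; "gripper_width": finger opening in m.
Only numpy, scipy, OpenCV 4.12 (cv2) and the standard library are available. Lean on these libraries where they do the work, as an engineer would, in place of code of your own. Each camera call takes 0.05 s, during which the arm holds its last target. There are 200 camera calls.

TASK

The red warning light needs a new bulb. Press down its yellow release tab so that its lens springs up by itself, then gently push the sprung-up lens over until it stays fully open; use the outside of the fingers, gripping nothing. Leave the blue light alone and shut, and do not move any of the loose things on the bench.

Things in the scene. Friction and masses are not known exactly. Their poses are not given: they have to be found in the camera images.
- red_light: The warning light with the red dome lens, screwed to the bench (it cannot move). Black housing 172 x 160 mm, 66 mm high, on a steel foot 200 x 180 mm; with the shut lens 134 mm high. Origin: centre of its underside. Its -x axis points out of its front, where the release tab is; its +x side carries the lens hinge; y runs along its width; z up. Its yaw varies.
- red_lens (a joint): Opening angle of the red lens about the hinge on its far edge, rad: 0 shut and latched; about 0.6 when sprung up on its little spring plunger; 1.8 fully open, against its stop. The lens weighs about 0.2 kg; let go between about 0.6 and 1.2 it falls back to 0.6, and beyond about 1.3 it falls open by itself onto the stop and stays.
- red_tab (a joint): Angle by which the red light's release tab is pressed, rad: 0 at rest, 0.4 on its stop. The latch lets go at about 0.25. Pressing at point red_press takes about 2 N to start, 4 N to release, 6 N at the stop (about 17 mm down). It springs back when let go.
- red_press (a point): The place to press on the red light's yellow release tab, straight down: middle of its ribbed upper face, 45 mm in front of the tab's pivot and 55 mm in front of the housing, about 52 mm above the bench at rest. It moves with the tab. The tab is 38 mm wide and ends 19 mm in front of this point.
- red_edge (a point): Middle of the lower front edge of the red lens's flat black frame (6 mm thick, 160 mm wide, 172 mm from hinge axis to this edge). It moves with the lens: 66 mm above the bench when shut, about 165 mm when sprung up. The dome on the frame starts 13 mm behind this edge, 146 mm across, 62 mm high. Its x axis points from the front edge to the hinge.
- red_hinge (a point): Middle of the red lens's hinge axis, 66 mm above the bench, 86 mm behind the centre of the red light. The axis runs along its y axis; a positive joint angle lifts the front edge and carries it over towards +x of the light.
- blue_light: A second light, alike but with a blue dome, to be left shut. Origin: centre of its underside; -x axis towards its own release tab. Same sizes as the red one.
- blue_lens (a joint): Opening angle of the blue lens, rad: 0 shut.
- blue_tab (a joint): Angle by which the blue light's release tab is pressed, rad: 0 at rest.
- spare_bulb: Loose bystander: bulb with brass cap and amber glass standing on the bench, 34 mm across, 66 mm high. Origin: centre of its underside.
- screw_dish: Loose bystander: small steel dish, 72 mm across, 28 mm high. Origin: centre of its underside.
- fuse_jar: Loose bystander: clear jar with black cap, 56 mm across, 75 mm high. Origin: centre of its underside.
- cleaner_can: Loose bystander: aluminium can with yellow label, 54 mm across, 135 mm high. Origin: centre of its underside.
- bulb_carton: Loose bystander: cardboard carton 60 x 50 x 85 mm high. Origin: centre of its underside.
- screwdriver: Loose bystander: orange-handled screwdriver lying along its x axis. Origin: centre of its underside.

How it is judged:
By the outcome, as a careful person would: the job done as asked, in the order asked, and still so for the second after the job is handed in, with the robot touching nothing.
It also fails if it takes over 45 s, if anything falls off the work surface, if the arm or the gripper's body presses on something with over 40 N, if the wrist force passes 120 N, or if a joint passes its speed limit or range.

## Working session

There is one attempt and no reset: what is moved stays moved. The work goes in short steps, Python scripts to look and compute and a shell command to move; the robot and the scene stay as the last step left them, time stands still between calls to the robot, and variables do not carry over. Pictures are saved under pics/ and viewed, about 8 in all and at most 12, crops included, and the job is handed in when it is done.

```bash
mkdir -p pics; cat > h.py <<'E'
from plant import r
import numpy as np, cv2
from scipy.spatial.transform import Rotation as R
def cloud(cam,d):
    i=r.camera_info(cam); f=200/np.tan(np.radians(i["fovy"]/2))
    v,u=np.mgrid[0:400,0:640]
    P=np.stack([(u-i["cx"])*d/f,(v-i["cy"])*d/f,d,np.ones_like(d)],-1)
    return (P@np.linalg.inv(i["camera_from_world"]).T)[...,:3]
E
python3 - <<'E'
from h import *
s=r.get_state(); print({k:np.round(v,3) for k,v in s.items()})
for c in ["scene","top"]:
    p,d=r.capture(c); cv2.imwrite(f"pics/{c}0.png",p); W=cloud(c,d); np.save(f"{c}.npy",W)
    for q in ["red_light","red_tab","red_lens","blue_light","blue_tab","spare_bulb","screw_dish","fuse_jar","cleaner_can","bulb_carton","screwdriver"]:
        for m in r.masks_of(q,c)[:2]:
            X=W[m["pixels"]&(d>0)]
            if len(X): print(c,q,round(m["score"],2),np.int32(m["rect"]),"med",np.median(X,0).round(3),"lo",np.percentile(X,3,0).round(3),"hi",np.percentile(X,97,0).round(3))
E
```

```text
{'time_s': np.float64(0.0), 'joints': array([-4.8409e+01,  2.0591e+01,  6.3500e-01, -2.2000e-02, -7.0134e+01,
       -1.6506e+01]), 'qd': array([-0.028, -0.041, -0.018,  0.087, -0.007,  0.085]), 'joint_torque': array([ 0.0000e+00, -5.8272e+01,  2.9306e+01,  6.9970e+00,  7.0000e-03,
       -0.0000e+00]), 'tcp_pos': array([ 0.286, -0.611,  0.226]), 'eef_rot': array([ 93.499,  89.908, 118.576]), 'contact_force': array([-0.678, -0.625,  0.082]), 'moment': array([ 0.025, -0.015,  0.003]), 'gripper_width': np.float64(0.088)}
scene red_light 0.82 [338 157 425 231] med [0.653 0.14  0.07 ] lo [0.515 0.09  0.004] hi [0.716 0.238 0.135]
scene red_tab 0.48 [347 167 361 176] med [0.478 0.221 0.052] lo [0.404 0.199 0.   ] hi [0.518 0.3   0.071]
scene red_lens 0.66 [342 156 420 207] med [0.643 0.15  0.104] lo [0.533 0.104 0.066] hi [0.7   0.239 0.135]
scene blue_light 0.97 [217 205 318 294] med [ 0.611 -0.256  0.071] lo [ 0.49  -0.311  0.005] hi [ 0.666 -0.139  0.135]
scene blue_tab 0.55 [215 221 238 234] med [ 0.439 -0.252  0.052] lo [ 0.415 -0.266  0.049] hi [ 0.479 -0.233  0.077]
scene spare_bul
[... 1643 characters left out ...]
.013] hi [ 0.459 -0.439  0.082]
top fuse_jar 0.42 [358 180 410 229] med [ 0.558 -0.207  0.121] lo [ 0.483 -0.294  0.056] hi [ 0.65  -0.136  0.139]
top cleaner_can 0.85 [444 182 471 204] med [ 0.592 -0.473  0.127] lo [ 0.571 -0.506  0.013] hi [ 0.62  -0.457  0.14 ]
top bulb_carton 0.85 [184 180 207 205] med [0.577 0.484 0.082] lo [0.547 0.461 0.011] hi [0.611 0.516 0.092]
top bulb_carton 0.33 [246 157 307 225] med [0.592 0.185 0.078] lo [0.491 0.101 0.004] hi [0.698 0.274 0.139]
top screwdriver 0.63 [190 248 198 276] med [0.326 0.481 0.024] lo [0.281 0.468 0.014] hi [0.378 0.496 0.033]
top screwdriver 0.59 [248 157 308 228] med [0.593 0.186 0.077] lo [0.487 0.098 0.002] hi [0.701 0.275 0.139]
```

```bash
python3 - <<'E'
from h import *
from scipy.optimize import least_squares
s=r.get_state(); M=R.from_euler('xyz',s["eef_rot"],degrees=True).as_matrix(); print(M.round(3))
p,d=r.capture("top"); W=cloud("top",d)
for n in ["red","blue"]:
    m=[r.masks_of(n+q,"top")[0]["pixels"]&(d>0) for q in ("_lens","_tab")]
    L=W[m[0]];L=L[(L[:,2]>.08)&(L[:,2]<.16)]
    f=least_squares(lambda q:((L[:,0]-q[0])**2+(L[:,1]-q[1])**2)/.073**2+((L[:,2]-.072)/.062)**2-1,[*np.median(L,0)[:2]],loss='soft_l1',f_scale=.05).x
    T=W[m[1]];T=T[(T[:,2]>.04)&(T[:,2]<.06)];t=np.median(T,0)
    v=f-t[:2]; print(n,"dome",f.round(4),"tab med",t.round(4),len(T),"dist",np.linalg.norm(v).round(4),"yaw",np.degrees(np.arctan2(v[1],v[0])).round(1))
    u=v/np.linalg.norm(v); print(" press",(f-.141*u).round(4)," hinge",(f+.086*u).round(4))
i=cv2.imread("pics/top0.png"); cv2.imwrite("pics/a.png",cv2.resize(i[120:300,160:500],None,fx=2.3,fy=2.3))
E
```

```text
[[ 0.    -0.424  0.906]
 [ 0.     0.906  0.424]
 [-1.    -0.     0.   ]]
red dome [0.6118 0.1883] tab med [nan nan nan] 0 dist nan yaw nan
 press [nan nan]  hinge [nan nan]
blue dome [ 0.5631 -0.2126] tab med [ 0.4379 -0.2439  0.0517] 166 dist 0.129 yaw 14.0
 press [ 0.4263 -0.2468]  hinge [ 0.6465 -0.1917]
  return _methods._mean(a, axis=axis, dtype=dtype,
  ret = um.true_divide(
```

View pics/a.png

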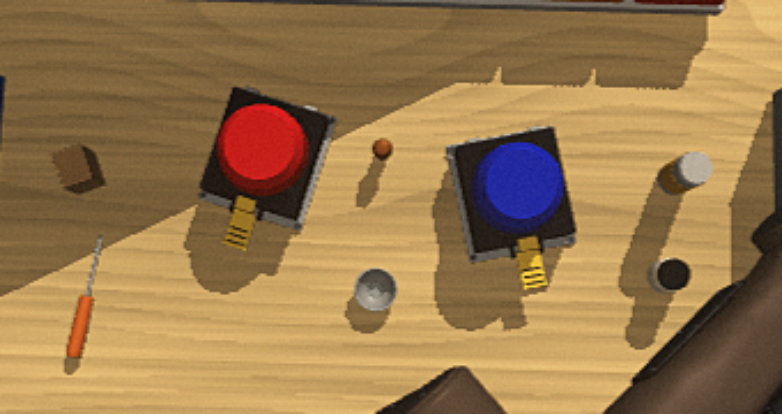

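```bash
python3 -m creep '[[0,0,0,0,3,3.2,0],[0,0,0,0,3,3.2,0],[0,0,0,0,3,3.2,0],[0,0,0,0,3,3.2,0],[0,0,0,0,3,3.2,0],[0,0,0,0,3,3.2,0],[0,0,0,0,3,3.2,0],[0,0,0,0,3,3.2,0]]' 10
python3 -m creep '[[0,0,0,0,3.7,2.3,0],[0,0,0,0,3.7,2.3,0],[0,0,0,0,3.7,2.3,0],[0,0,0,0,3.7,2.3,0],[0,0,0,0,3.7,2.3,0],[0,0,0,0,3.7,2.3,0],[0,0,0,0,3.7,2.3,0],[0,0,0,0,3.7,2.3,0]]'
python3 -m creep '[[0,0,0,0,3.7,2.3,0],[0,0,0,0,3.7,2.3,0],[0.149,0,0,0,0,0,0],[0.149,0,0,0,0,0,0],[0.149,0,0,0,0,0,0],[0.149,0,0,0,0,0,0],[0.149,0,0,0,0,0,0],[0,0,0,0,0,0,0]]'
```

```text
time_s: 2.25
tcp_pos: [0.4167, -0.2838, 0.2269]
eef_rot: [-42.5, 90.0, -17.5]
contact_force: [1.3, 0.2, -0.1]
gripper_width: 0.0293
time_s: 3.05
tcp_pos: [0.4573, 0.0625, 0.2271]
eef_rot: [3.1, 89.9, 28.2]
contact_force: [0.9, -0.0, -0.7]
gripper_width: 0.0003
time_s: 3.85
tcp_pos: [0.4677, 0.1473, 0.2267]
eef_rot: [62.9, 90.0, 45.2]
contact_force: [0.1, -0.8, -0.8]
gripper_width: 0.0003
```

```bash
cat > m.py <<'E'
from h import *
s=r.get_state(); M=R.from_euler('xyz',s["eef_rot"],degrees=True).as_matrix()
print(s["tcp_pos"],"toolz yaw",np.degrees(np.arctan2(M[1,2],M[0,2])), "j",np.round(s["joints"],1))
for c in ["wrist","top"]:
    p,d=r.capture(c); cv2.imwrite(f"pics/{c}1.png",p); W=cloud(c,d); np.save(f"{c}.npy",W)
    for m in r.masks_of("red_tab",c)[:2]:
        T=W[m["pixels"]&(d>0)];T=T[(T[:,2]>.035)&(T[:,2]<.06)]
        if len(T): t,pc=T.mean(0),np.linalg.svd(T[:,:2]-T[:,:2].mean(0),full_matrices=False); print(c,"tab",m["score"],m["rect"],len(T),t.round(4),"axis",np.degrees(np.arctan2(pc[2][0,1],pc[2][0,0])).round(1), np.ptp((T[:,:2]-t[:2])@pc[2].T,axis=0).round(3))
    for m in r.masks_of("red_light",c)[:1]:
        L=W[m["pixels"]&(d>0)]; L=L[(L[:,2]>.062)&(L[:,2]<.075)]
        if len(L)>20: print(c,"housing",cv2.minAreaRect(np.float32(L[:,:2]*1000)))
E
python3 m.py
```

```text
[0.46771089 0.14725209 0.22669423] toolz yaw -17.727309902515593 j [  40.5    2.9  -22.    -0.   -65.1 -148.2]
wrist tab 0.56 [375.1, 144.7, 415.5, 229.4] 2009 [0.4885 0.2243 0.0525] axis -17.1 [0.075 0.041]
wrist housing ((590.8676147460938, 196.8890838623047), (160.25949096679688, 153.36123657226562), 74.83121490478516)
top housing ((628.948486328125, 186.76539611816406), (162.32186889648438, 149.35403442382812), 74.25789642333984)
```

View pics/wrist1.png

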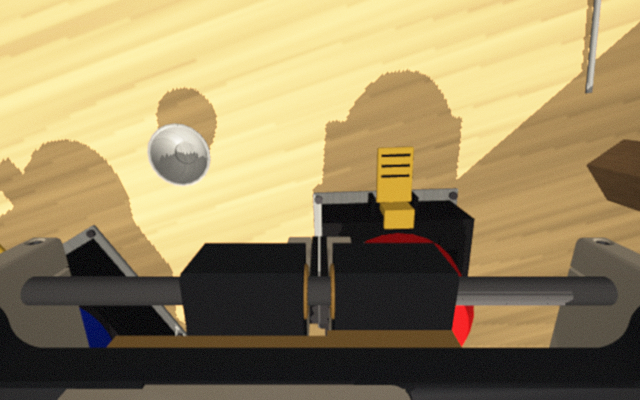

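```bash
python3 - <<'E'
import numpy as np
W=np.load("wrist.npy")
for v in (150,154,166,178,190,200,206): print(v,[W[v,u].round(4) for u in (379,396,411)])
E
```

```text
150 [array([0.4574, 0.2156, 0.0531]), array([0.463 , 0.2327, 0.0515]), array([0.4676, 0.2476, 0.0517])]
154 [array([0.4615, 0.2146, 0.0527]), array([0.4671, 0.2318, 0.0514]), array([0.4717, 0.2468, 0.0516])]
166 [array([0.4739, 0.2115, 0.0523]), array([0.4789, 0.2284, 0.0538]), array([0.4843, 0.244 , 0.0513])]
178 [array([0.4864, 0.2083, 0.053 ]), array([0.4918, 0.2256, 0.0529]), array([0.4965, 0.2408, 0.0533])]
190 [array([0.4997, 0.2051, 0.0518]), array([0.5046, 0.2224, 0.0535]), array([0.5264, 0.2475, 0.0059])]
200 [array([0.5106, 0.2023, 0.0519]), array([0.5163, 0.2201, 0.0517]), array([0.5222, 0.2363, 0.0491])]
206 [array([0.5286, 0.2033, 0.0223]), array([0.5175, 0.2165, 0.0655]), array([0.5218, 0.2314, 0.0667])]
```

```bash
python3 -m creep '[[0,0,0,0,4,-1,0],[0,0,0,0,4,-1,0],[0,0,0,4,0,0,0],[0,0,0,4,0,0,0],[0,0,0,4,0,0,0],[0,0,0,3,0,0,0],[0,0,0,0,0,0,0],[0,0,0,0,0,0,0]]'
```

```text
time_s: 4.95
tcp_pos: [0.4731, 0.2295, 0.077]
eef_rot: [-86.8, 89.9, -104.3]
contact_force: [0.1, -0.0, 0.6]
gripper_width: 0.0005
```

```bash
python3 -m creep '[[0,0,0,1.5,0,0,0],[0,0,0,0.7,0,0,0],[0,0,0,0.5,0,0,0],[0,0,0,0.4,0,0,0],[0,0,0,0.4,0,0,0],[0,0,0,0.3,0,0,0],[0,0,0,0.2,0,0,0],[0,0,0,0,0,0,0]]'
python3 - <<'E'
from h import *
p,d=r.capture("scene"); cv2.imwrite("pics/s2.png",cv2.resize(p[110:260,190:450],None,fx=3,fy=3))
W=cloud("scene",d)
for m in r.masks_of("red_lens","scene")[:1]: print(m["score"],np.percentile(W[m["pixels"]&(d>0)],[3,50,97],axis=0).round(3))
E
```

```text
time_s: 5.75
tcp_pos: [0.4735, 0.23, 0.0369]
eef_rot: [54.0, 89.9, 36.4]
contact_force: [2.0, 0.4, 5.7]
gripper_width: -0.0001
0.75 [[0.556 0.102 0.07 ]
 [0.66  0.146 0.146]
 [0.71  0.236 0.193]]
```

View pics/s2.png

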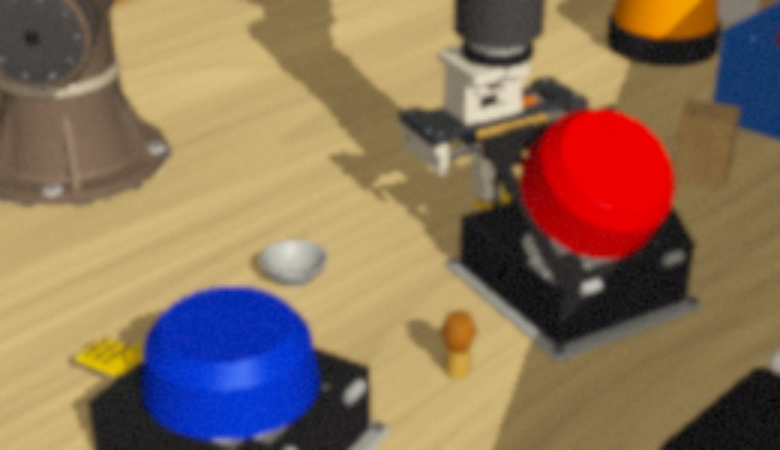

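```bash
python3 -m creep '[[0,0,0,-1.5,0,0,0],[0,0,0,-3,0,0,0],[0,0,0,-3.3,0,0,0],[0,0,0,-3,0,0,0],[0,0,0,0,0,2,0],[0,0,0,0,0,2,0],[0,0,0,0,0,1,0],[0,0,0,0,0,0,0]]'
python3 - <<'E'
from h import *
s=r.get_state(); print(s["tcp_pos"],s["contact_force"])
u=np.array([np.cos(np.radians(-17)),np.sin(np.radians(-17))]); C=np.array([.6118,.1883])
print("tool local x",(s["tcp_pos"][:2]-C)@u, "y",(s["tcp_pos"][:2]-C)@[-u[1],u[0]])
for c in ("wrist","scene"):
    p,d=r.capture(c); W=cloud(c,d); cv2.imwrite(f"pics/{c}3.png",p if c=="wrist" else cv2.resize(p[110:260,190:450],None,fx=3,fy=3))
    for m in r.masks_of("red_lens",c)[:1]:
        L=W[m["pixels"]&(d>0)]; x=(L[:,:2]-C)@u; ok=L[:,2]>.07; print(c,m["score"],m["rect"],"x",np.percentile(x[ok],[2,50,98]).round(3),"z",np.percentile(L[ok,2],[2,50,98]).round(3))
E
```

```text
time_s: 6.65
tcp_pos: [0.5206, 0.2137, 0.1436]
eef_rot: [-132.1, 89.9, -149.8]
contact_force: [-0.3, 0.2, -0.7]
gripper_width: 0.0005
[0.52059466 0.21369562 0.14362464] [-0.31189835  0.19526748 -0.65895648]
tool local x -0.09464505917954656 y -0.002379906213280503
wrist 0.47 [466.6, 348.3, 482.3, 349.5] x [-0.055 -0.054 -0.053] z [0.166 0.167 0.168]
scene 0.94 [349.8, 141.9, 419.8, 206.2] x [-0.042  0.062  0.102] z [0.073 0.151 0.198]
```

View pics/wrist3.png

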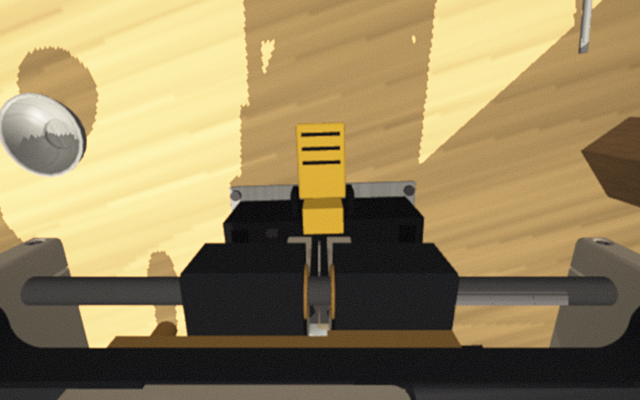

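View pics/scene3.png

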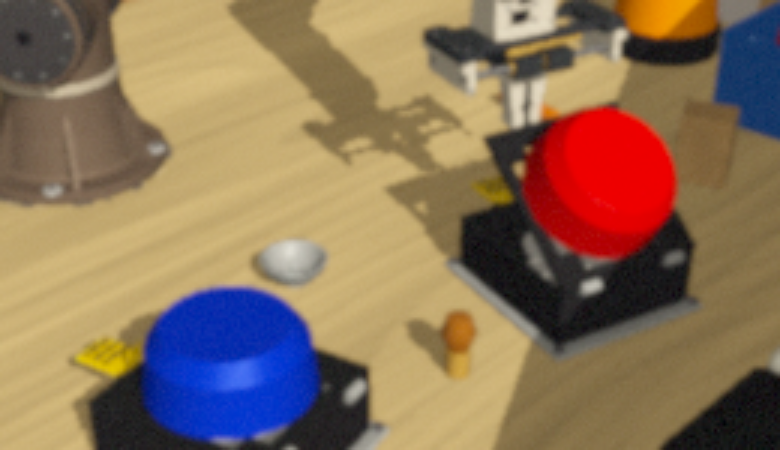

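```bash
python3 -m creep '[[0,0,0,-0.6,0,1.6,0],[0,0,0,0,0,1.3,0],[0,0,0,-1.1,0,1.1,0],[0,0,0,-1.1,0,1.1,0],[0,0,0,-0.7,0,0.9,0],[0,0,0,-0.7,0,0.9,0],[0,0,0,-0.7,0,0.9,0],[0,0,0,0,0,0,0]]'
python3 - <<'E'
from h import *
s=r.get_state(); print(s["tcp_pos"],s["contact_force"])
u=np.array([np.cos(np.radians(-17)),np.sin(np.radians(-17))]); C=np.array([.6118,.1883])
print("tool local x",(s["tcp_pos"][:2]-C)@u)
p,d=r.capture("scene"); cv2.imwrite(f"pics/s4.png",cv2.resize(p[90:240,220:480],None,fx=3,fy=3))
E
```

```text
time_s: 7.65
tcp_pos: [0.5962, 0.1905, 0.1942]
eef_rot: [24.1, 89.9, 6.5]
contact_force: [-0.9, -0.1, -1.0]
gripper_width: 0.0007
[0.59624964 0.19050618 0.19415569] [-0.89980647 -0.14951079 -1.0214128 ]
tool local x -0.015515909983486361
```

View pics/s4.png

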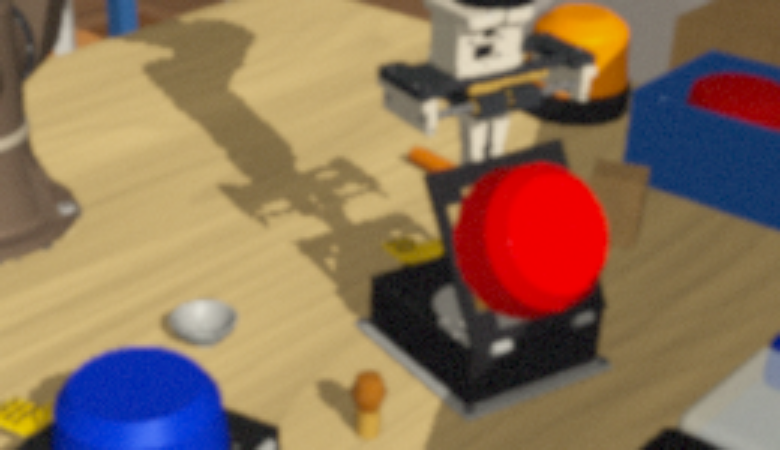

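```bash
python3 -m creep '[[0,0,0,-0.5,0,1,0],[0,0,0,-0.5,0,1,0],[0,0,0,-0.5,0,1,0],[0,0,0,-0.3,0,0.8,0],[0,0,0,-0.3,0,0.8,0],[0,0,0,-0.2,0,0.8,0],[0,0,0,-0.2,0,0.8,0],[0,0,0,0,0,0.5,0]]'
python3 -m creep '[[0,0,0,0,0,0.4,0],[0,0,0,0,0,0,0],[0,0,0,0,0,0,0],[0,0,0,-1,0,-2,0],[0,0,0,-1,0,-4,0],[0,0,0,-1,0,-4,0],[0,0,0,0,0,-4,0],[0,0,0,0,0,0,0]]'
python3 - <<'E'
from h import *
u=np.array([np.cos(np.radians(-17)),np.sin(np.radians(-17))]); C=np.array([.6118,.1883])
p,d=r.capture("scene"); W=cloud("scene",d); cv2.imwrite(f"pics/s5.png",cv2.resize(p[90:300,190:450],None,fx=2.8,fy=2.8))
for q in ("red_lens","blue_lens"):
  for m in r.masks_of(q,"scene")[:1]:
    L=W[m["pixels"]&(d>0)]; x=(L[:,:2]-C)@u; ok=L[:,2]>.02; print(q,m["score"],m["rect"],"x",np.percentile(x[ok],[2,50,98]).round(3),"z",np.percentile(L[ok,2],[2,50,98]).round(3))
E
```

```text
time_s: 8.5
tcp_pos: [0.6595, 0.1702, 0.2187]
eef_rot: [14.0, 90.0, -3.6]
contact_force: [-0.5, -1.1, -0.1]
gripper_width: 0.0006
time_s: 9.3
tcp_pos: [0.5255, 0.2126, 0.25]
eef_rot: [83.8, 89.9, 66.4]
contact_force: [0.4, 0.4, 0.6]
gripper_width: 0.0009
red_lens 0.71 [376.1, 146.4, 441.7, 207.4] x [0.097 0.156 0.185] z [0.074 0.174 0.232]
blue_lens 0.79 [217.9, 205.4, 309.7, 267.7] x [0.029 0.114 0.17 ] z [0.069 0.11  0.136]
```

View pics/s5.png

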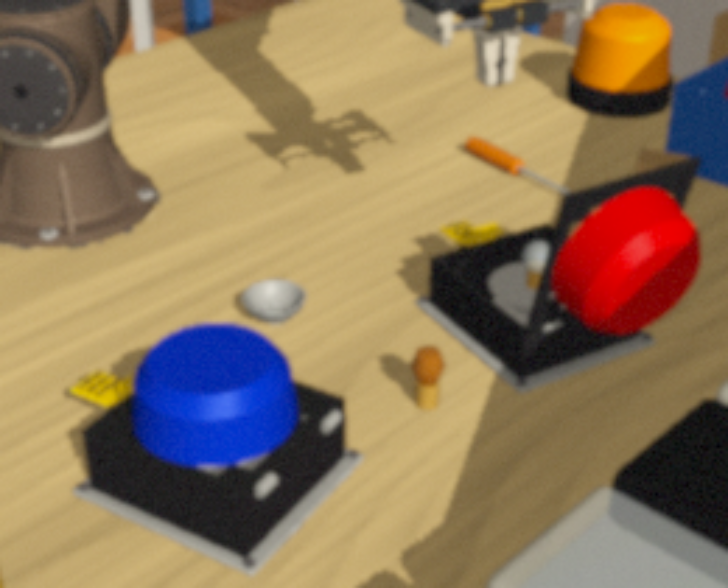

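```bash
python3 -m creep '[[0,0,0,0,0,-3,0],[0,0,0,0,0,0,0],[0,0,0,0,0,0,0],[0,0,0,0,0,0,0],[0,0,0,0,0,0,0],[0,0,0,0,0,0,0],[0,0,0,0,0,0,0],[0,0,0,0,0,0,0]]'
python3 - <<'E'
from h import *
u=np.array([np.cos(np.radians(-17)),np.sin(np.radians(-17))]); C=np.array([.6118,.1883])
for c in ("scene","top"):
  p,d=r.capture(c); W=cloud(c,d)
  for q in ["red_lens","blue_lens","spare_bulb","screw_dish","fuse_jar","cleaner_can","bulb_carton","screwdriver"]:
   for m in r.masks_of(q,c)[:1]:
    L=W[m["pixels"]&(d>0)]
    print(c,q,round(m["score"],2),np.int32(m["rect"]),"med",np.median(L,0).round(3))
    if q=="red_lens":
      x=(L[:,:2]-C)@u; ok=L[:,2]>.07; print(" x",np.percentile(x[ok],[2,50,98]).round(3),"z",np.percentile(L[ok,2],[2,50,98]).round(3)); e=L[:,2]>.222; print(" top edge x",np.median(x[e]),"z",np.median(L[e,2]),e.sum(),"theta",np.pi/2+np.arctan2(np.median(x[e])-.086,np.median(L[e,2])-.066))
print(r.get_state()["contact_force"])
E
```

```text
time_s: 10.25
tcp_pos: [0.5006, 0.2206, 0.2484]
eef_rot: [-113.4, 90.0, -131.0]
contact_force: [-0.0, 0.1, 0.6]
gripper_width: 0.0002
scene red_lens 0.77 [378 146 440 208] med [0.753 0.115 0.174]
 x [0.099 0.157 0.185] z [0.083 0.175 0.232]
 top edge x 0.13209893075352752 z 0.2298864379090486 223 theta 1.8449969700723998
scene blue_lens 0.6 [218 207 312 268] med [ 0.6   -0.244  0.106]
scene spare_bulb 0.45 [337 209 348 237] med [ 0.635 -0.011  0.047]
scene screw_dish 0.79 [280 191 296 206] med [0.391 0.008 0.018]
scene fuse_jar 0.9 [137 256 164 290] med [ 0.454 -0.477  0.053]
scene bulb_carton 0.68 [415 144 432 153] med [0.572 0.482 0.085]
scene screwdriver 0.67 [356 138 379 154] med [0.333 0.473 0.018]
top red_lens 0.69 [256 130 303 169] med [0.74  0.157 0.138]
 x [0.091 0.127 0.178] z [0.075 0.16  0.235]
 top edge x 0.12780479522890145 z 0.23154672520052155 138 theta 1.8181506607970994
top blue_lens 0.66 [357 178 411 230] med [ 0.559 -0.209  0.122]
top spare_bulb 0.56 [320 179 329 190] med [0.624 0.    0.059]
top screw_dish 0.84 [316 233 333 253] med [0.403 0.005 0.015]
top fuse_jar 0.47 [443 234 462 247] med [ 0.435 -0.457  0.071]
top cleaner_can 0.77 [444 183 471 204] med [ 0.593 -0.472  0.126]
top bulb_carton 0.68 [183 181 199 205] med [0.578 0.488 0.084]
top screwdriver 0.2 [253 129 307 226] med [0.683 0.166 0.058]
[-0.09003995 -0.38082814 -0.01365061]
```

The lens is on its stop at about 1.8 rad and the bystanders have not moved, so I'm handing the job in.

```bash
python3 -c "
from plant import r
print(r.close_job())"
```

```text
the job is handed in; nothing more can be done
None
```

The red light's lens is fully open and the job is handed in, at about 11 s of the 45 s allowed. With the fingers shut, I pressed the yellow tab down (about 6 N). The lens sprang up by itself, and I pushed its front edge over with the outside of the fingers until it fell open onto its stop.

- **Red lens:** at the last check it stood at about 1.82–1.84 rad from two cameras, against 1.8 for fully open. It had not moved since a look about a second earlier, and the arm was clear and touching nothing.
- **Blue light:** its lens measured the same as at the start, so it is still shut. I did not measure its tab again; the arm never came near it.
- **Loose things:** they were where they started, within a few millimetres of measuring noise.
- **Weak detections:** in the last looks, the scene camera missed the cleaner can and the top camera gave a low-score false hit (0.2) for the screwdriver. Each was confirmed in place by the other camera.

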